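# Blow out the stapler at the air-duster stand

### The arm

A 7-joint arm with a two-finger parallel gripper is mounted at the origin on a cart in front of the work surface, level with it; the furniture and walls round the work are solid. World frame = base frame: x ahead of the robot, y to its left, z up, the work surface at z = 0. Lengths are in m, angles in rad, forces in N, time in s.
With the tool pointing down it reaches from about 0.425 to 0.925 m from the base axis. Payload 6.8 kg.
Tool frame: the origin (TCP) lies midway between the tips of the shut fingers; the grasp point (between the pads) lies 19 mm behind it (r.tcp_to_grasp is the distance from the TCP to the grasp point, in m); z points along the fingers, y is the line along which they close (so a half turn about z gives the same grasp; the last joint's range is limited). The gripper opens to 88 mm and grips with 3 to 60 N. Pads are 20 mm wide; open, the fingers measure 115 mm over their backs; the gripper's body (75 mm by 178 mm) begins 61 mm behind the grasp point.
Start: joints at [-0.838, 0.477, 0.022, 1.555, -0.011, 1.109, -0.083], TCP at [0.503, 0.45, 0.223] pointing down, gripper open.
Joint ranges: [-2.96, 2.96], [-0.34, 2.1], [-1.41, 1.46], [0.24, 2.44], [-1.37, 4.51], [0.17, 1.92], [-2.96, 2.96]. Speed limits (rad/s): [2.39, 2.39, 3.14, 3.14, 3.14, 3.14, 3.14].

### API

Orientations are given as a unit quaternion [x, y, z, w].
In Python, from plant import r, viewer gives the robot as it stands. The module is installed in compiled form; this text tells all that it offers.
- The arm moves only by the tool jog_arm, never from a script. Its argument "series" is a list that holds one entry, the list of rows, each a list of 7 numbers: the turn, a rotation vector about the tool's x, y, z in rad, then the shift along the tool's x, y, z in mm, then the finger opening in mm, from 0 to 87.8. In form: [[[ax, ay, az, tx, ty, tz, fingers], ...]]. A call has 1 to 8 rows; each row shifts and turns the commanded pose from where the row before left it, along the tool's axes as they then stand; what a row does not reach is not made up. A row lasts 1/10 s, in which the tool goes at most 50 mm and 8.59 degrees, less where a joint would pass 70% of its speed; a pose out of reach is approached as far as the arm can. A call is refused whole if a number of a shift passes 50 or a number of a turn 0.15, either way. A call with a gripper value outside its range is refused whole. The fingers move at their own pace and stop on an object; the grip force is fixed at half the most. Time passes only in rows, so rows that do not move let the fingers close. It gives the time, the measured TCP pose, the force, the opening and the grip force at its end, in the units of the state.
- r.sense(): the state, without advancing time (a new reading comes with each control period).
- viewer.grab_frame(name): name is "side" or "top" or "wrist"; returns (picture, depth): 400x640x3 uint8, red, green, blue; 400x640 float32, m along the optical axis (not along the pixel's ray), 0 where there is no reading.
- viewer.calibration(name): a dict with "fovy" (degrees; the focal length in pixels is half the picture's height over the tangent of half this angle, whatever the lens; pixels are square), "cx", "cy" (the principal point, pixels), "world_from_camera" (4x4, takes a point from camera to world coordinates); the wrist camera has in their place "T_tool_cam" (4x4, takes a point from camera to tool coordinates, whose origin is the TCP and whose axes are the flange's). Camera axes: x right, y down, z forward; pixel columns grow to the right and rows downward; lengths in m; the calibration is good to about 2 mm. A picture is of the moment at which its call begins: read the wrist's pose just before it. calibration takes no time and is no camera call.
- r.finish_job(): hands the job in; it is judged then, once.
The state is a dict: "time": time; "q": joint angles; "joint_velocities": joint speeds; "tau": joint torques, N m; "eef_pos": TCP position; "ee_rot": TCP orientation; "wrist_force": force on the tool from outside, world axes, zero at the start; "moment": the same for the moment, N m; "finger_gap": finger opening in m; "grip_force": force on a finger pad.
Only numpy, scipy, OpenCV 4.12 (cv2) and the standard library are available. Lean on these libraries where they do the work, as an engineer would, in place of code of your own. Each camera call takes 0.05 s, during which the arm holds its last target. There are 200 camera calls.

### The job

Blow the paper dust out of the stapler that is on the green notebook: take it and stand it upright on the rubber mat of the air-duster stand, its front end (the end away from the hinge) pointing straight at the end of the bent tube and no more than 4 cm in front of it, and let go. Then push the grey cap of the canister down, without leaning on it hard, keep it fully down for at least half a second with the stapler in place, and let it spring back up. Finally stand the stapler upright on the notebook again; leave the spare can and the hole punch where they are.

Things in the scene. Friction and masses are not known exactly. Their poses are not given: they have to be found in the camera images.
- stapler: desk stapler, teal arm, black base, loose, 34 wide (x) x 135 long (y) x 61 high (z) mm, 0.24 kg; origin at the centre of its underside; +y to its front end (nose), hinge towards -y, +z up. Base 34 mm wide up to z = 10 mm; grip it from above across x, near y = 0, by the arm: 22 mm wide, z = 36 to 61 mm, does not swing. It starts on the notebook.
- stapler_nose (a point): the middle of the stapler's front end: 67 mm along +y and 30 mm above the stapler's origin
- blower: air-duster stand, fixed: aluminium plate (x -260 to 45, y -60 to 60 mm) with a white canister (64 mm dia., in a 76 mm cup) and a black mat ahead of it. Origin under the canister's axis, on the desk; +z up. Mat: top z = 10, x -245 to -65, y -50 to 50; rim round it to z = 16. Stapler in place: its +y along this +x, nose at y = 0, x -97 to -60 mm (up to 40 mm from the tube's end).
- tube_end (a point): end of the bent black tube (5 mm thick) that comes from the cap: x = -57, y = 0, z = 60 mm in the stand's frame. The tube hangs in front of the canister, over x = -60 to -12 mm in the stand's frame; it sinks with the cap, this point does not
- cap (a joint): how far the grey cap on the canister is pressed down: 0 up, 0.008 m fully down; a spring returns it (2 N to start, about 7 N fully down)
- cap_top (a point): centre of the cap's flat round top (34 mm diameter), 170 mm above the desk when up; moves with the cap
- notebook: green spiral notebook, closed, lying flat, fixed, 210 (x) x 153 (y) x 16 (z) mm; origin at the centre of its underside; its top is at z = 16 mm
- spare_can: bystander: white can with a closed domed cover and no tube, 64 mm diameter, 167 mm high; origin at the centre of its underside
- hole_punch: bystander: hole punch with a red handle, 98 x 105 x 61 mm; origin at the centre of its underside

How it is judged:
By the outcome, as a careful person would: the job done as asked, in the order asked, and still so for the second after the job is handed in, with the robot touching nothing.
It also fails if it takes over 72 s, if anything falls off the work surface, if the arm or the gripper's body presses on something with over 40 N, if the wrist force passes 120 N, or if a joint passes its speed limit or range.

## Working session

There is one attempt and no reset: what is moved stays moved. The work goes in short steps, Python scripts to look and compute and a tool call to move; the robot and the scene stay as the last step left them, time stands still between calls to the robot, and variables do not carry over. Pictures are saved under pics/ and viewed, at most 10 in all, crops included, and the job is handed in when it is done.

Besides the shell and the picture viewer there is one more tool, called after "Emit:" as name([rows], argument=value, ...), one row to a line, values as JSON. jog_arm: Moves the arm, as the interface text tells. Its arguments: {"type":"object","properties":{"series":{"type":"array"}},"required":["series"]}

```bash
mkdir -p pics
cat > h.py <<'E'
import numpy as np, cv2
from plant import r, viewer
from scipy.spatial.transform import Rotation as R
def grab(n):
    s=r.sense(); im,d=viewer.grab_frame(n); c=viewer.calibration(n)
    if 'world_from_camera' in c: T=np.array(c['world_from_camera'])
    else:
        W=np.eye(4);W[:3,:3]=R.from_quat(s['ee_rot']).as_matrix();W[:3,3]=s['eef_pos'];T=W@np.array(c['T_tool_cam'])
    f=200/np.tan(np.radians(c['fovy'])/2)
    v,u=np.mgrid[:400,:640]
    P=np.stack([(u-c['cx'])/f*d,(v-c['cy'])/f*d,d],-1)@T[:3,:3].T+T[:3,3]
    P[d==0]=np.nan
    return im,P
def save(n,im): cv2.imwrite('pics/'+n,cv2.cvtColor(im,cv2.COLOR_RGB2BGR))
E
python3 - <<'E'
from h import *
for n in('top','side'):
    im,P=grab(n); save(n+'1.png',im); np.savez(n+'1',im=im,P=P)
s=r.sense(); print(s); print(R.from_quat(s['ee_rot']).as_matrix().round(3), r.tcp_to_grasp)
print(viewer.calibration('wrist'))
E
```

```text
{'time': 0.1, 'q': array([-0.83811943,  0.47769651,  0.0223226 ,  1.55629523, -0.01150212,
        1.10927105, -0.0831164 ]), 'joint_velocities': array([-0.0014781 , -0.00111973, -0.00037617, -0.00277798,  0.00262994,
        0.00076067, -0.00149709]), 'tau': array([ 4.70158149e-03, -5.84096396e+01,  1.54014487e+00, -2.73316777e+01,
       -5.42486343e-02,  1.30642534e-02,  4.26675263e-05]), 'eef_pos': array([0.50260227, 0.44981175, 0.22181679]), 'ee_rot': array([ 4.08105363e-01,  9.12934509e-01, -7.22835677e-04, -2.68802709e-04]), 'wrist_force': array([-0.04666865, -0.01156957,  0.25226537]), 'moment': array([-0.02976534, -0.03046652,  0.01709791]), 'grip_force': 0.0, 'finger_gap': 0.08796350835908656}
[[-0.667  0.745 -0.001]
 [ 0.745  0.667 -0.001]
 [-0.    -0.002 -1.   ]] 0.0187
{'fovy': 65.44030738432426, 'cx': 324.4719503244314, 'cy': 197.50755966444984, 'T_tool_cam': array([[-3.35407340e-04, -9.57404786e-01, -2.88748963e-01,
         7.92548898e-02],
       [ 9.99999517e-01, -5.42930992e-05, -9.81567873e-04,
        -1.16911400e-03],
       [ 9.24080703e-04, -2.88749152e-01,  9.57404341e-01,
        -1.62182106e-01],
       [ 0.00000000e+00,  0.00000000e+00,  0.00000000e+00,
         1.00000000e+00]])}
```

View pics/top1.png

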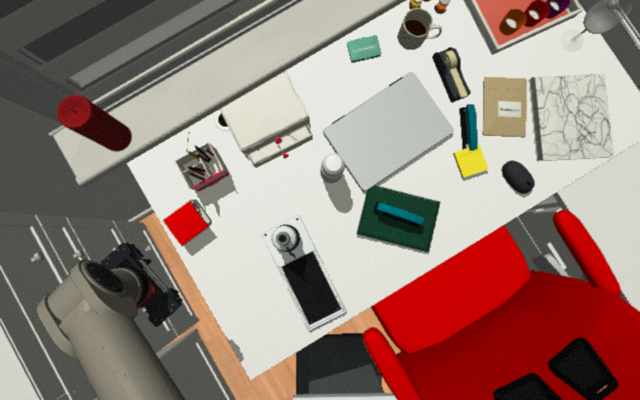

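View pics/side1.png

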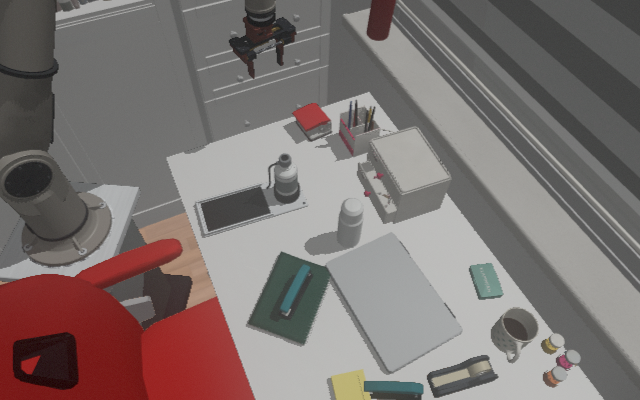

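The top view shows the stand (cap near (286,237), mat to (320,325)), the spare can at (332,167), the notebook around (398,220) with the teal stapler from about (377,207) to (424,219), and a second, decoy stapler at (468,128). The side view shows the same objects, with the notebook at (290,298) and the stand at (250,200).

Run:
```python
from h import *
t=np.load('top1.npz'); s=np.load('side1.npz')
a=cv2.resize(t['im'][170:260,350:450],(600,540),interpolation=cv2.INTER_CUBIC)
save('c1.png',a)
b=s['im'][140:345,180:335]; save('c2.png',cv2.resize(b,None,fx=2.9,fy=2.9,interpolation=cv2.INTER_CUBIC))
for n,z in(('top',t),('side',s)):
    im=z['im'].astype(int);P=z['P'];X=P[...,0];Y=P[...,1];Z=P[...,2]
    hsv=cv2.cvtColor(z['im'],cv2.COLOR_RGB2HSV)
    if n=='top': print([P[v,u].round(3) for u,v in((286,238),(332,167),(320,310),(398,235),(268,222),(296,217),(344,315),(312,329),(185,223))])
    else: print([P[v,u].round(3) for u,v in((285,158),(350,205),(235,208),(265,310))])
    m=(im[...,1]>im[...,0]+25)&(Z>0.045)&(Z<.1)&(hsv[...,0]>80)&(hsv[...,0]<100)
    k,l,st,c=cv2.connectedComponentsWithStats(m.astype(np.uint8))
    for i in range(1,k):
        if st[i,4]>40:
            q=P[l==i]; ctr,(w,h),ang=cv2.minAreaRect(q[:,:2].astype(np.float32)*1000)
            print(n,c[i].round(),st[i,4],np.round([*ctr,w,h,ang],1),np.nanpercentile(q[:,2],[5,50,95]).round(3))
            print(cv2.boxPoints((ctr,(w,h),ang)).round())
```

```text
[array([0.59 , 0.161, 0.167]), array([0.764, 0.044, 0.165]), array([0.387, 0.079, 0.007]), array([ 0.591, -0.145,  0.007]), array([0.635, 0.222, 0.002]), array([0.647, 0.142, 0.004]), array([0.371, 0.012, 0.002]), array([0.335, 0.103, 0.003]), array([0.635, 0.441, 0.06 ])]
top [472. 126.] 365 [ 889.3 -354.   127.7   22.9    1.4] [0.046 0.055 0.06 ]
[[ 825. -344.]
 [ 826. -367.]
 [ 953. -364.]
 [ 953. -341.]]
top [400. 213.] 406 [ 651.5 -144.8  131.1   25.5   69.7] [0.055 0.067 0.072]
[[ 617. -202.]
 [ 641. -211.]
 [ 686.  -88.]
 [ 662.  -79.]]
[array([0.591, 0.17 , 0.171]), array([0.769, 0.037, 0.17 ]), array([0.449, 0.105, 0.01 ]), array([ 0.579, -0.189,  0.01 ])]
side [295. 287.] 428 [ 650.9 -142.2  130.6   21.4   70. ] [0.061 0.069 0.075]
[[ 618. -200.]
 [ 639. -207.]
 [ 683.  -84.]
 [ 663.  -77.]]
side [394. 386.] 522 [ 891.3 -353.   123.4   20.1    2.1] [0.05  0.058 0.063]
[[ 829. -345.]
 [ 830. -365.]
 [ 953. -361.]
 [ 953. -341.]]
```

View pics/c1.png

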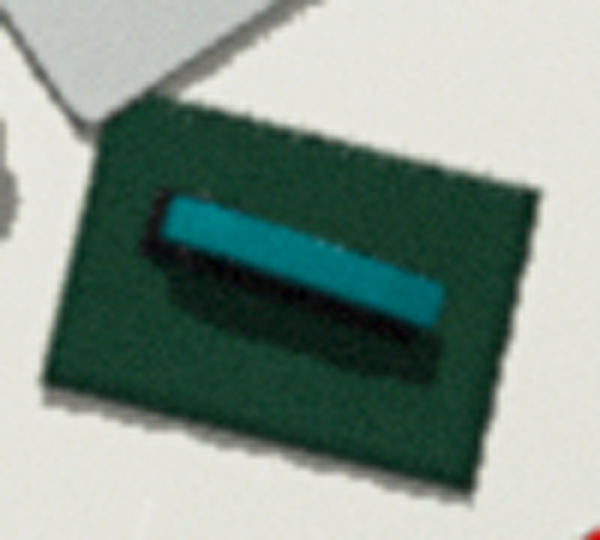

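View pics/c2.png

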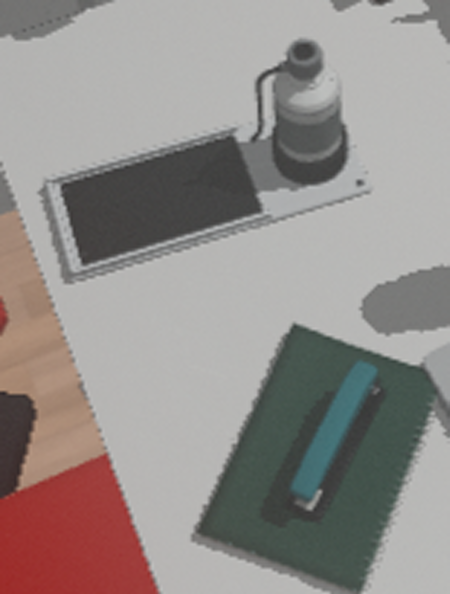

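Emit:
jog_arm([
  [[0,0,0,-10,-8,-20,87],[0,0,0,-41,-31,-20,87],[0,0,0,-41,-31,-20,87],[0,0,0,-41,-31,-20,87],[0,0,0,-41,-31,0,87],[0,0,0,-41,-31,0,87],[0,0,0,-41,-31,0,87],[0,0,0,-40,-31,0,87]],
])

```text
time: 0.9
eef_pos: [0.5307, 0.0966, 0.2969]
ee_rot: [0.408, 0.913, -0.0, -0.0]
wrist_force: [1.6, 0.1, 0.2]
finger_gap: 0.0869
grip_force: 0.0
```

Emit:
jog_arm([
  [[0,0,0.145,0,0,0,87],[0,0,0.145,0,0,0,87],[0,0,0.145,0,0,0,87],[0,0,0.145,0,0,0,87],[0,0,0,0,0,0,87],[0,0,0,0,0,0,87]],
])

```text
time: 1.5
eef_pos: [0.5309, 0.0987, 0.2968]
ee_rot: [0.651, 0.759, -0.0, -0.0]
wrist_force: [1.2, -0.1, -0.1]
finger_gap: 0.0872
grip_force: 0.0
```

Run:
```python
from h import *
im,P=grab('wrist'); np.savez('w1',im=im,P=P); save('w1.png',cv2.resize(im,(800,500)))
s=r.sense(); print(s['time'],s['eef_pos'],R.from_quat(s['ee_rot']).as_matrix().round(3),s['q'].round(2))
```

```text
1.55 [0.53097375 0.0987186  0.29685612] [[-0.153  0.988 -0.   ]
 [ 0.988  0.153 -0.   ]
 [-0.    -0.    -1.   ]] [-0.49  0.19  0.23  1.8  -0.05  1.16 -0.1 ]
```

View pics/w1.png

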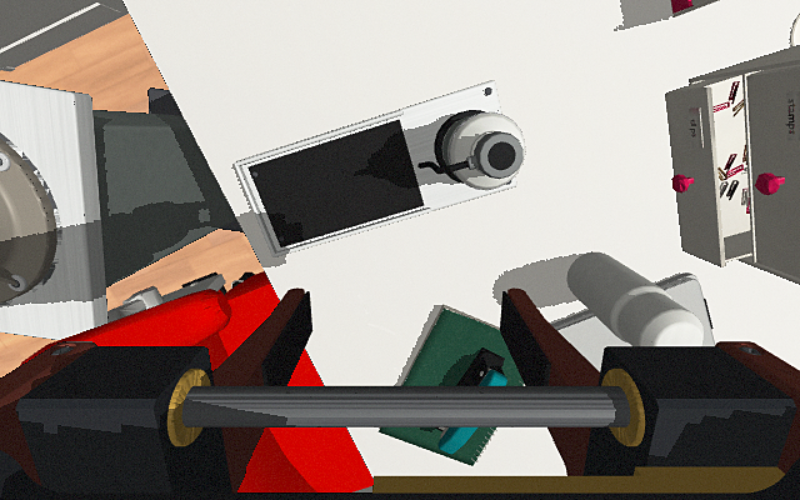

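The wrist picture (scaled 1.25) shows the mat with corners near (249,176), (402,119), (424,205), (284,248), the cap at (500,153), the tube end near (425,163), and the stapler's black hinge-like end near (487,368) on the notebook.

Run:
```python
from h import *
z=np.load('w1.npz');P=z['P'];im=z['im'];Z=P[...,2]
# mat: intersect corner rays w/ z=.01 via local depth: dark pixels at z~.01 within region
reg=np.zeros((400,640),np.uint8); cv2.fillConvexPoly(reg,(np.array([(240,172),(405,108),(436,210),(278,258)])/1.25).astype(np.int32),1)
m=(reg>0)&(im.max(-1)<60)&(Z<.025)
k,l,st,c=cv2.connectedComponentsWithStats(m.astype(np.uint8)); i=1+np.argmax(st[1:,4]); q=P[l==i]
(cx,cy),(w,h),a=cv2.minAreaRect(q[:,:2].astype(np.float32)*1000)
print('mat',cx,cy,w,h,a,np.nanmedian(q[:,2]),cv2.boxPoints(((cx,cy),(w,h),a)).round(1))
for lo,hi,R_ in((.163,.178,.05),):
    mm=(Z>lo)&(Z<hi)&(np.hypot(P[...,0]-.59,P[...,1]-.165)<R_)
    q=P[mm]; (x,y),rad=cv2.minEnclosingCircle(q[:,:2].astype(np.float32)*1000); print('cap',x,y,rad,np.median(q[:,2]),len(q), q.mean(0))
mm=(Z>.05)&(Z<.15)&(np.hypot(P[...,0]-.59,P[...,1]-.165)<.08)&(np.hypot(P[...,0]-.59,P[...,1]-.165)>.045)
v,u=np.nonzero(mm)
for a in sorted(map(tuple,np.c_[u,v,(P[mm]*1000).round()]))[:25]: print([int(t) for t in a],end=' ')
t=np.load('top1.npz');s=np.load('side1.npz')
for n,zz in(('top',t),('side',s)):
    P=zz['P'];Z=P[...,2]
    mm=(Z>.163)&(Z<.178)&(np.hypot(P[...,0]-.59,P[...,1]-.165)<.03); print(n,'cap',P[mm].mean(0),mm.sum())
    hsv=cv2.cvtColor(zz['im'],cv2.COLOR_RGB2HSV)
    mm=(hsv[...,0]>65)&(hsv[...,0]<88)&(hsv[...,1]>80)&(np.hypot(P[...,0]-.65,P[...,1]+.145)<.16)&(Z<.03)
    q=P[mm]; print('nb',cv2.minAreaRect(q[:,:2].astype(np.float32)*1000),np.median(q[:,2]))
```

```text
mat 447.701904296875 102.15731811523438 181.20082092285156 99.89002227783203 25.467193603515625 0.010240467029328404 [[344.4 108.3]
 [387.4  18.1]
 [551.   96. ]
 [508.  186.2]]
cap 586.2518310546875 167.623291015625 19.223657608032227 0.1700787704448927 1080 [0.58752245 0.16918506 0.16982542]
[334, 132, 535, 144, 61] [335, 131, 536, 146, 62] [335, 132, 536, 144, 61] [335, 133, 536, 143, 65] [336, 130, 537, 147, 62] [336, 131, 537, 146, 63] [336, 132, 537, 145, 64] [336, 133, 537, 143, 62] [336, 134, 537, 142, 62] [337, 130, 538, 147, 63] [337, 131, 538, 146, 65] [337, 132, 538, 145, 66] [337, 133, 538, 144, 66] [337, 134, 539, 142, 60] [338, 130, 539, 148, 65] [338, 131, 539, 147, 67] [338, 132, 539, 145, 66] [338, 133, 540, 144, 66] [339, 130, 540, 148, 67] [339, 131, 540, 147, 70] [339, 132, 540, 146, 68] [339, 133, 541, 144, 67] [340, 130, 541, 148, 68] [340, 131, 541, 147, 69] [340, 132, 541, 146, 71] top cap [0.58938497 0.16995181 0.16845326] 144
nb ((640.8807983398438, -146.4757843017578), (205.71493530273438, 143.63174438476562), 74.54470825195312) 0.010840599002284512
side cap [0.58945795 0.16769218 0.17044527] 113
nb ((0.0, 0.0), (0.0, 0.0), 0.0) nan
  return _methods._mean(a, axis=axis, dtype=dtype,
  ret = ret.dtype.type(ret / rcount)
```

Emit:
jog_arm([
  [[0,0,0.125,0,0,0,87],[0,0,0.126,0,0,0,87],[0,0,0.126,0,0,0,87],[0,0,0.126,0,0,0,87]],
])

```text
time: 1.95
eef_pos: [0.5311, 0.0987, 0.297]
ee_rot: [0.821, 0.571, -0.0, -0.0]
wrist_force: [-0.5, 0.4, 0.5]
finger_gap: 0.0866
grip_force: 0.0
```

Emit:
jog_arm([
  [[0,0,0,-35,28,14,87],[0,0,0,-35,28,14,87],[0,0,0,-35,28,14,87],[0,0,0,-35,28,14,87],[0,0,0,-35,28,14,87],[0,0,0,-35,28,14,87],[0,0,0,-37,27,13,87],[0,0,0,0,0,0,87]],
])

```text
time: 2.75
eef_pos: [0.627, -0.2085, 0.1978]
ee_rot: [0.822, 0.569, -0.003, 0.001]
wrist_force: [-1.1, -0.6, 0.6]
finger_gap: 0.0871
grip_force: 0.0
```

Run:
```python
from h import *
im,P=grab('wrist'); np.savez('w2',im=im,P=P); save('w2.png',cv2.resize(im,(800,500)))
s=r.sense(); print(s['time'],s['eef_pos'],R.from_quat(s['ee_rot']).as_matrix().round(3),s['q'].round(2))
Z=P[...,2]; hsv=cv2.cvtColor(im,cv2.COLOR_RGB2HSV)
m=(hsv[...,0]>85)&(hsv[...,0]<102)&(hsv[...,1]>120)&(Z>.06)&(Z<.09)
k,l,st,c=cv2.connectedComponentsWithStats(m.astype(np.uint8)); i=1+np.argmax(st[1:,4]); q=P[l==i]
print(c[i]*1.25,cv2.minAreaRect(q[:,:2].astype(np.float32)*1000),np.percentile(q[:,2],[5,50,95]))
m=(hsv[...,0]>65)&(hsv[...,0]<85)&(hsv[...,1]>80)&(Z<.03)&(Z>.01); print('nb z',np.median(Z[m]))
m=(Z>.0195)&(Z<.09)&(np.hypot(P[...,0]-.651,P[...,1]+.144)<.1); q=P[m]
print('all',cv2.minAreaRect(q[:,:2].astype(np.float32)*1000))
```

```text
2.8 [ 0.62752946 -0.20463229  0.19858283] [[ 0.349  0.937 -0.003]
 [ 0.937 -0.349 -0.002]
 [-0.002 -0.002 -1.   ]] [-0.06  0.5   0.4   1.64 -0.21  1.05  0.04]
[405.50919008 133.1059474 ] ((650.0680541992188, -144.52818298339844), (128.05087280273438, 21.568544387817383), 69.9902114868164) [0.06187438 0.06900673 0.07248598]
nb z 0.012470788165239222
all ((649.9503784179688, -144.8159942626953), (131.5268096923828, 32.98418426513672), 69.9747085571289)
```

View pics/w2.png

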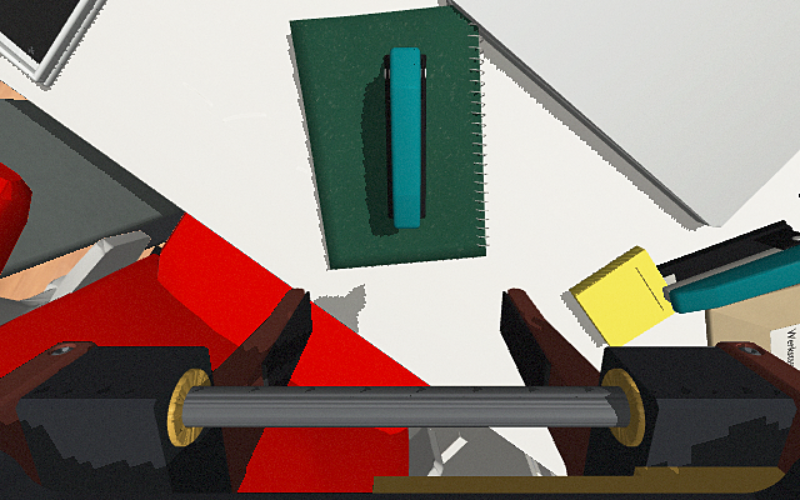

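The stapler lies at (405,140) in the 1.25× picture. The hinge brackets and pins are at the top end (390,72)/(424,72), so the nose is the lower end at (405,225).

Emit:
jog_arm([
  [[0,0,0,32,0,15,87],[0,0,0,32,0,25,87],[0,0,0,0,0,30,87],[0,0,0,0,0,25,87],[0,0,0,0,0,15,87],[0,0,0,0,0,0,87],[0,0,0,0,0,0,87]],
])

```text
time: 3.5
eef_pos: [0.6514, -0.1402, 0.091]
ee_rot: [0.82, 0.572, 0.0, 0.0]
wrist_force: [0.2, -0.7, -0.0]
finger_gap: 0.0874
grip_force: 0.0
```

Run:
```python
from h import *
s=r.sense(); M=R.from_quat(s['ee_rot']).as_matrix(); print(s['time'],s['eef_pos'],M.round(4))
print('to go mm',(M.T@(np.array([.650,-.1447,.043])-s['eef_pos'])*1000).round(1))
```

```text
3.5 [ 0.65135608 -0.14024231  0.0909633 ] [[ 3.451e-01  9.386e-01  1.000e-03]
 [ 9.386e-01 -3.451e-01  1.000e-04]
 [ 4.000e-04  9.000e-04 -1.000e+00]]
to go mm [-4.7  0.2 48. ]
```

Emit:
jog_arm([
  [[0,0,0,-5,0,15,87],[0,0,0,0,0,20,87],[0,0,0,0,0,13,87],[0,0,0,0,0,0,87],[0,0,0,0,0,0,50],[0,0,0,0,0,0,10],[0,0,0,0,0,0,10],[0,0,0,0,0,0,10]],
])

```text
time: 4.3
eef_pos: [0.6496, -0.1451, 0.0427]
ee_rot: [0.82, 0.572, 0.0, 0.0]
wrist_force: [0.3, -0.4, 1.1]
finger_gap: 0.0584
grip_force: 0.0
```

Emit:
jog_arm([
  [[0,0,0,0,0,0,10],[0,0,0,0,0,0,10],[0,0,0,0,0,0,10],[0,0,0,0,0,0,10],[0,0,0,0,0,0,10],[0,0,0,0,0,0,10]],
])

```text
time: 4.9
eef_pos: [0.6493, -0.1452, 0.0421]
ee_rot: [0.82, 0.572, 0.0, 0.0]
wrist_force: [1.3, -0.5, -0.8]
finger_gap: 0.0215
grip_force: 30.0
```

Emit:
jog_arm([
  [[0,0,0,0,0,-15,10],[0,0,0,0,0,-30,10],[0,0,0,0,0,-35,10],[0,0,0,0,0,-30,10],[0,0,0,0,0,-10,10],[0,0,-0.07,0,0,0,10],[0,0,-0.14,0,0,0,10],[0,0,-0.14,0,0,0,10]],
])

```text
time: 5.7
eef_pos: [0.6482, -0.1448, 0.1612]
ee_rot: [0.706, 0.708, -0.001, -0.001]
wrist_force: [-0.1, -1.6, -2.6]
finger_gap: 0.0214
grip_force: 30.0
```

Emit:
jog_arm([
  [[0,0,-0.14,0,0,0,10],[0,0,-0.14,0,0,0,10],[0,0,-0.14,0,0,0,10],[0,0,-0.14,0,0,0,10],[0,0,-0.14,0,0,0,10],[0,0,-0.14,0,0,0,10],[0,0,-0.14,0,0,0,10],[0,0,-0.14,0,0,0,10]],
])

```text
time: 6.5
eef_pos: [0.6481, -0.1451, 0.161]
ee_rot: [0.222, 0.975, -0.0, -0.001]
wrist_force: [-1.1, -0.7, -3.8]
finger_gap: 0.0215
grip_force: 30.0
```

Emit:
jog_arm([
  [[0,0,-0.14,0,0,0,10],[0,0,-0.14,0,0,0,10],[0,0,-0.14,0,0,0,10],[0,0,-0.14,0,0,0,10],[0,0,-0.14,0,0,0,10],[0,0,-0.12,0,0,0,10],[0,0,-0.058,0,0,0,10],[0,0,0,0,0,0,10]],
])

```text
time: 7.3
eef_pos: [0.6482, -0.1453, 0.161]
ee_rot: [-0.211, 0.978, 0.0, -0.001]
wrist_force: [0.5, 0.5, -2.4]
finger_gap: 0.0215
grip_force: 30.0
```

```bash
cat > togo.py <<'E'
from h import *
import sys
x,y,z,a=map(float,sys.argv[1:])
s=r.sense(); M=R.from_quat(s['ee_rot']).as_matrix(); print(s['time'],s['eef_pos'].round(4),s['q'].round(2),s['wrist_force'].round(1),s['finger_gap'],s['grip_force'])
print('tool x ang',np.degrees(np.arctan2(M[1,0],M[0,0])),'to go mm',(M.T@(np.array([x,y,z])-s['eef_pos'])*1000).round(1))
T=R.from_euler('z',a,degrees=True).as_matrix()@np.diag([1,-1,-1.])
print('turn',R.from_matrix(M.T@T).as_rotvec().round(3))
E
python3 togo.py .4549 .1056 .08 205.5
```

```text
7.3 [ 0.6482 -0.1453  0.161 ] [ 0.25  0.53 -0.18  1.63  0.11  1.    2.04] [ 0.5  0.5 -2.4] 0.021486958090226764 29.992628786712885
tool x ang -155.69276154982862 to go mm [ 72.8 308.1  81.5]
turn [ 0.001 -0.002 -0.021]
```

Emit:
jog_arm([
  [[0,0,-0.021,24,15,0,10],[0,0,0,26,40,0,10],[0,0,0,23,42,0,10],[0,0,0,0,45,0,10],[0,0,0,0,45,0,10],[0,0,0,0,45,0,10],[0,0,0,0,45,20,10],[0,0,0,0,30,20,10]],
])

```text
time: 8.1
eef_pos: [0.4498, 0.1039, 0.1222]
ee_rot: [-0.221, 0.975, 0.0, 0.001]
wrist_force: [0.6, 0.3, -3.4]
finger_gap: 0.0214
grip_force: 30.0
```

Emit:
jog_arm([
  [[0,0,0,0,0,20,10],[0,0,0,0,0,10,10],[0,0,0,0,0,0,10],[0,0,0,0,0,0,10]],
])

```text
time: 8.5
eef_pos: [0.4516, 0.1004, 0.0923]
ee_rot: [-0.22, 0.976, -0.0, 0.0]
wrist_force: [-0.2, 0.6, -2.5]
finger_gap: 0.0213
grip_force: 30.0
```

```bash
python3 togo.py .4549 .1056 .038 205.5
```

```text
8.5 [0.4516 0.1004 0.0923] [-0.09  0.34 -0.31  2.15  0.16  0.68  1.51] [-0.2  0.6 -2.5] 0.021278378865571518 29.993359073996544
tool x ang -154.61666388880263 to go mm [-5.2  3.3 54.3]
turn [-0.     0.    -0.002]
```

Emit:
jog_arm([
  [[0,0,0,-5,3,10,10],[0,0,0,0,0,20,10],[0,0,0,0,0,12,10],[0,0,0,0,0,6,10],[0,0,0,0,0,2,10],[0,0,0,0,0,0,10],[0,0,0,0,0,0,10]],
])

```text
time: 9.2
eef_pos: [0.4548, 0.1061, 0.0425]
ee_rot: [-0.221, 0.975, 0.0, 0.0]
wrist_force: [-0.3, 0.4, -2.0]
finger_gap: 0.0213
grip_force: 30.0
```

```bash
cat > st.py <<'E'
from h import *
o=np.array([.5876,.1688]); e=np.array([np.cos(np.radians(25.47)),np.sin(np.radians(25.47))])
for n in('top','side'):
    im,P=grab(n); Z=P[...,2]; hsv=cv2.cvtColor(im,cv2.COLOR_RGB2HSV)
    m=(hsv[...,0]>80)&(hsv[...,0]<102)&(hsv[...,1]>90)&(Z>.03)&(Z<.1)&(np.hypot(P[...,0]-.455,P[...,1]-.106)<.15)
    q=P[m][:,:2]-o
    if len(q)<5: print(n,len(q)); continue
    q=np.c_[q@e,q@[-e[1],e[0]]]*1000
    print(n,len(q),'stand frame',np.round(q.min(0)),np.round(q.max(0)),cv2.minAreaRect(q.astype(np.float32)),np.percentile(Z[m],[5,50,95]).round(3))
    save(n+'_%d.png'%(r.sense()['time']*100),cv2.resize(im[120:300,160:400] if n=='side' else im[190:350,200:420],None,fx=3,fy=3,interpolation=cv2.INTER_CUBIC))
E
python3 togo.py .4549 .1056 .036 205.5; python3 st.py; ls pics
```

```text
9.2 [0.4548 0.1061 0.0425] [-0.13  0.43 -0.28  2.17  0.22  0.57  1.45] [-0.3  0.4 -2. ] 0.021292161795641484 29.99330386519432
tool x ang -154.50344441114513 to go mm [ 0.1 -0.5  6.5]
turn [-0.     0.001 -0.   ]
top 121 stand frame [-122.  -10.] [-82.  11.] ((-102.40338134765625, 0.8288536071777344), (40.19761657714844, 20.759435653686523), 1.3996561765670776) [0.056 0.063 0.069]
side 33 stand frame [-104.  -10.] [-84.  14.] ((-96.40839385986328, 0.4234619140625), (17.303390502929688, 20.821611404418945), 43.54671096801758) [0.061 0.064 0.068]
c1.png
c2.png
side1.png
side_930.png
top1.png
top_925.png
w1.png
w2.png
```

Emit:
jog_arm([
  [[0,0,0,0,0,2,10],[0,0,0,0,0,2,10],[0,0,0,0,0,0,10],[0,0,0,0,0,0,10]],
])

```text
time: 9.7
eef_pos: [0.4548, 0.1069, 0.0398]
ee_rot: [-0.221, 0.975, 0.0, 0.001]
wrist_force: [-6.0, 0.5, 20.2]
finger_gap: 0.0211
grip_force: 30.0
```

Emit:
jog_arm([
  [[0,0,0,0,0,1,10],[0,0,0,0,0,1,10],[0,0,0,0,0,0,10],[0,0,0,0,0,0,10]],
])

```text
time: 10.1
eef_pos: [0.4553, 0.1071, 0.0391]
ee_rot: [-0.221, 0.975, -0.0, 0.001]
wrist_force: [-10.4, -1.1, 36.0]
finger_gap: 0.0214
grip_force: 30.0
```

Emit:
jog_arm([
  [[0,0,0,0,0,-2,10],[0,0,0,0,0,0,10],[0,0,0,0,0,0,40],[0,0,0,0,0,0,70],[0,0,0,0,0,0,70],[0,0,0,0,0,0,70],[0,0,0,0,0,0,70],[0,0,0,0,0,0,70]],
])

```text
time: 10.9
eef_pos: [0.4543, 0.1059, 0.0379]
ee_rot: [-0.221, 0.975, 0.0, -0.0]
wrist_force: [0.2, -0.1, 0.5]
finger_gap: 0.0658
grip_force: 0.0
```

Emit:
jog_arm([
  [[0,0,0,0,0,-20,70],[0,0,0,0,0,-40,70],[0,0,0,0,0,-50,70],[0,0,0,0,0,-50,70],[0,0,0,0,0,-40,70],[0,0,0,0,0,-20,70],[0,0,0,0,0,0,70]],
])

```text
time: 11.6
eef_pos: [0.4561, 0.1065, 0.2612]
ee_rot: [-0.221, 0.975, -0.0, 0.003]
wrist_force: [0.3, 0.6, 0.1]
finger_gap: 0.0704
grip_force: 0.0
```

```bash
python3 st.py; python3 togo.py .5875 .1688 .21 205.5;ls pics
```

```text
top 204 stand frame [-147.  -10.] [-83.  12.] ((-114.91802978515625, 1.2091875076293945), (64.67477416992188, 21.857955932617188), 0.3769981861114502) [0.055 0.064 0.069]
side 197 stand frame [-206.   -9.] [-87.  12.] ((-146.382080078125, 1.4320316314697266), (20.75547218322754, 118.57173156738281), 89.20222473144531) [0.061 0.069 0.073]
11.7 [0.4541 0.1058 0.2577] [-0.04  0.12 -0.35  1.97  0.05  1.06  1.61] [0.1 0.3 0.1] 0.0702404860707404 0.0
tool x ang -154.49887272909828 to go mm [-147.6   -0.6   47.7]
turn [-0. -0.  0.]
c1.png
c2.png
side1.png
side_1170.png
side_930.png
top1.png
top_1165.png
top_925.png
w1.png
w2.png
```

Emit:
jog_arm([
  [[0,0,0,-15,0,0,0],[0,0,0,-30,0,0,0],[0,0,0,-40,0,0,0],[0,0,0,-35,0,10,0],[0,0,0,-20,0,20,0],[0,0,0,-8,-1,18,0],[0,0,0,0,0,0,0],[0,0,0,0,0,0,0]],
])

```text
time: 12.5
eef_pos: [0.5873, 0.1683, 0.2089]
ee_rot: [-0.221, 0.975, -0.0, -0.001]
wrist_force: [-0.2, 0.5, 0.4]
finger_gap: 0.0099
grip_force: 0.0
```

Emit:
jog_arm([
  [[0,0,0,0,0,0,0],[0,0,0,0,0,0,0],[0,0,0,0,0,0,0],[0,0,0,0,0,0,0]],
])

```text
time: 12.9
eef_pos: [0.5884, 0.1687, 0.2108]
ee_rot: [-0.221, 0.975, -0.0, 0.001]
wrist_force: [0.5, 0.5, 0.2]
finger_gap: 0.0004
grip_force: 0.0
```

```bash
python3 togo.py .5875 .1690 .172 205.5
python3 - <<'E'
from h import *
im,P=grab('side'); save('press0.png',cv2.resize(im[110:270,170:370],None,fx=3,fy=3,interpolation=cv2.INTER_CUBIC))
E
```

```text
12.9 [0.5884 0.1687 0.2108] [-0.13  0.41 -0.33  1.71  0.15  1.05  1.51] [0.5 0.5 0.2] 0.0003948010201370635 0.0
tool x ang -154.50062843822099 to go mm [ 0.7  0.7 38.8]
turn [-0.     0.001 -0.   ]
```

View pics/press0.png

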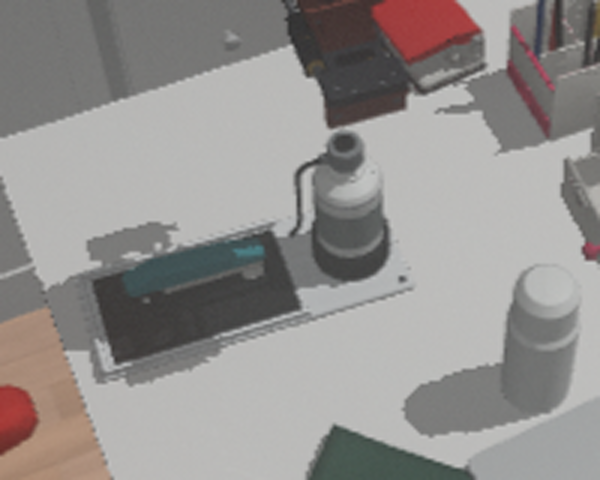

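The stapler stands upright on the mat at (200,265) with its nose towards the tube end at (295,230), and the shut fingers are above the cap at (345,145).

Emit:
jog_arm([
  [[0,0,0,0,0,12,0],[0,0,0,0,0,14,0],[0,0,0,0,0,8,0],[0,0,0,0,0,3,0],[0,0,0,0,0,0,0],[0,0,0,0,0,0,0]],
])

```text
time: 13.55
eef_pos: [0.5885, 0.169, 0.1732]
ee_rot: [-0.221, 0.975, 0.0, 0.0]
wrist_force: [-0.6, -0.5, -0.2]
finger_gap: 0.0004
grip_force: 0.0
```

Emit:
jog_arm([
  [[0,0,0,0,0,2,0],[0,0,0,0,0,2,0],[0,0,0,0,0,1,0],[0,0,0,0,0,0,0],[0,0,0,0,0,0,0]],
])

```text
time: 14.05
eef_pos: [0.5887, 0.169, 0.1685]
ee_rot: [-0.221, 0.975, 0.0, 0.001]
wrist_force: [0.5, 0.8, 2.8]
finger_gap: 0.0002
grip_force: 1.5
```

Emit:
jog_arm([
  [[0,0,0,0,0,2,0],[0,0,0,0,0,2,0],[0,0,0,0,0,1,0],[0,0,0,0,0,0,0],[0,0,0,0,0,0,0]],
])

```text
time: 14.55
eef_pos: [0.5887, 0.169, 0.1635]
ee_rot: [-0.221, 0.975, 0.0, 0.001]
wrist_force: [0.2, -0.1, 5.5]
finger_gap: 0.0003
grip_force: 3.1
```

Emit:
jog_arm([
  [[0,0,0,0,0,1,0],[0,0,0,0,0,0.5,0],[0,0,0,0,0,0,0],[0,0,0,0,0,0,0]],
])

```text
time: 14.95
eef_pos: [0.5888, 0.169, 0.1624]
ee_rot: [-0.221, 0.975, 0.0, 0.001]
wrist_force: [-0.9, -0.9, 9.9]
finger_gap: 0.0005
grip_force: 4.3
```

Emit:
jog_arm([
  [[0,0,0,0,0,0.3,0],[0,0,0,0,0,0,0],[0,0,0,0,0,0,0],[0,0,0,0,0,0,0],[0,0,0,0,0,0,0],[0,0,0,0,0,0,0],[0,0,0,0,0,0,0],[0,0,0,0,0,0,0]],
])

```text
time: 15.75
eef_pos: [0.5888, 0.169, 0.1624]
ee_rot: [-0.221, 0.975, -0.0, 0.001]
wrist_force: [-1.5, -0.1, 10.0]
finger_gap: 0.0007
grip_force: 5.2
```

```bash
python3 togo.py .5875 .1690 .162 205.5; python3 togo.py .5875 .1690 .162 205.5 | head -1; python3 st.py | grep stand
```

```text
15.75 [0.5888 0.169  0.1624] [-0.14  0.46 -0.32  1.75  0.17  0.96  1.49] [-1.5 -0.1 10. ] 0.000716928728651487 5.166875598952174
tool x ang -154.5007093833264 to go mm [1.2 0.6 0.4]
turn [-0.     0.001 -0.   ]
15.75 [0.5888 0.169  0.1624] [-0.14  0.46 -0.32  1.75  0.17  0.96  1.49] [-1.5 -0.1 10. ] 0.000716928728651487 5.166875598952174
```

Emit:
jog_arm([
  [[0,0,0,0,0,0.3,0],[0,0,0,0,0,0,0],[0,0,0,0,0,0,0],[0,0,0,0,0,0,0],[0,0,0,0,0,0,0],[0,0,0,0,0,0,0],[0,0,0,0,0,0,0],[0,0,0,0,0,0,0]],
])

```text
time: 16.65
eef_pos: [0.5888, 0.169, 0.1623]
ee_rot: [-0.221, 0.975, -0.0, 0.001]
wrist_force: [-2.5, -1.3, 11.2]
finger_gap: 0.0003
grip_force: 6.0
```

Emit:
jog_arm([
  [[0,0,0,0,0,-5,0],[0,0,0,0,0,-8,0],[0,0,0,0,0,-25,0],[0,0,0,0,0,-40,0],[0,0,0,0,0,-20,40],[0,0,0,0,0,0,75],[0,0,0,15,0,0,75],[0,0,0,35,0,0,75]],
])

```text
time: 17.45
eef_pos: [0.5429, 0.1476, 0.2569]
ee_rot: [-0.221, 0.975, 0.0, -0.001]
wrist_force: [0.0, -0.9, -0.5]
finger_gap: 0.029
grip_force: 0.0
```

Emit:
jog_arm([
  [[0,0,0,40,0,0,75],[0,0,0,38,0,0,75],[0,0,0,20,0,0,75],[0,0,0,0,0,0,75],[0,0,0,0,0,0,75]],
])

```text
time: 17.95
eef_pos: [0.4546, 0.1049, 0.2582]
ee_rot: [-0.221, 0.975, -0.0, -0.0]
wrist_force: [-0.3, -0.6, 0.5]
finger_gap: 0.0685
grip_force: 0.0
```

```bash
python3 togo.py .4543 .1059 .040 205.5; python3 st.py
python3 - <<'E'
from h import *
im,P=grab('side');Z=P[...,2]
mm=(Z>.155)&(Z<.178)&(np.hypot(P[...,0]-.59,P[...,1]-.165)<.03); print('cap',P[mm].mean(0),np.percentile(Z[mm],90),mm.sum())
E
```

```text
17.95 [0.4546 0.1049 0.2582] [-0.03  0.12 -0.36  1.97  0.05  1.06  1.61] [-0.3 -0.6  0.5] 0.06845211323243466 0.0
tool x ang -154.5082878352072 to go mm [ -0.4   1.  218.2]
turn [ 0.    -0.001 -0.   ]
top 206 stand frame [-148.  -10.] [-83.  12.] ((-115.5628662109375, 0.7736129760742188), (21.856346130371094, 65.71855163574219), 89.31035614013672) [0.055 0.064 0.069]
side 201 stand frame [-209.   -9.] [-87.  11.] ((-147.6819305419922, 1.1674299240112305), (121.91766357421875, 20.221010208129883), 0.4011397361755371) [0.062 0.069 0.074]
cap [0.58797542 0.16547245 0.16743522] 0.17334327862004084 153
```

Cap is back up and the stapler is unmoved. I'll grasp it again.

Emit:
jog_arm([
  [[0,0,0,0,1,20,75],[0,0,0,0,0,40,75],[0,0,0,0,0,45,75],[0,0,0,0,0,45,75],[0,0,0,0,0,38,75],[0,0,0,0,0,20,75],[0,0,0,0,0,10,75],[0,0,0,0,0,0,75]],
])

```text
time: 18.9
eef_pos: [0.454, 0.1063, 0.0397]
ee_rot: [-0.221, 0.975, 0.0, -0.001]
wrist_force: [0.7, 0.7, 0.1]
finger_gap: 0.075
grip_force: 0.0
```

Emit:
jog_arm([
  [[0,0,0,0,0,0,75],[0,0,0,0,0,0,40],[0,0,0,0,0,0,10],[0,0,0,0,0,0,10],[0,0,0,0,0,0,10],[0,0,0,0,0,0,10],[0,0,0,0,0,0,10],[0,0,0,0,0,0,10]],
])

```text
time: 19.7
eef_pos: [0.4543, 0.106, 0.041]
ee_rot: [-0.221, 0.975, 0.0, -0.0]
wrist_force: [-1.0, 0.1, -0.2]
finger_gap: 0.0223
grip_force: 0.0
```

Emit:
jog_arm([
  [[0,0,0,0,0,0,10],[0,0,0,0,0,0,10]],
])

```text
time: 19.9
eef_pos: [0.4543, 0.106, 0.0409]
ee_rot: [-0.221, 0.975, 0.0, -0.0]
wrist_force: [-0.3, 0.1, 0.6]
finger_gap: 0.0216
grip_force: 30.0
```

Emit:
jog_arm([
  [[0,0,0,0,0,-15,10],[0,0,0,0,0,-30,10],[0,0,0,0,0,-35,10],[0,0,0,0,-5,-30,10],[0,0,0,0,-20,-10,10],[0,0,0,0,-40,0,10],[0,0,0,0,-45,0,10],[0,0,0,0,-45,0,10]],
])

```text
time: 20.7
eef_pos: [0.5211, -0.0353, 0.1608]
ee_rot: [-0.221, 0.975, 0.0, -0.0]
wrist_force: [0.9, 0.2, -2.4]
finger_gap: 0.0214
grip_force: 30.0
```

Emit:
jog_arm([
  [[0,0,0,-20,-45,0,10],[0,0,0,-26,-45,0,10],[0,0,0,-26,-45,0,10],[0,0,0,0,-19,0,10],[0,0,0.07,0,0,0,10],[0,0,0.14,0,0,0,10],[0,0,0.14,0,0,0,10],[0,0,0.14,0,0,0,10]],
])

```text
time: 21.5
eef_pos: [0.6479, -0.1394, 0.1599]
ee_rot: [0.025, 1.0, 0.0, -0.001]
wrist_force: [-0.0, -0.0, -2.9]
finger_gap: 0.0213
grip_force: 30.0
```

Emit:
jog_arm([
  [[0,0,0.14,0,0,0,10],[0,0,0.14,0,0,0,10],[0,0,0.14,0,0,0,10],[0,0,0.14,0,0,0,10],[0,0,0.14,0,0,0,10],[0,0,0.14,0,0,0,10],[0,0,0.14,0,0,0,10],[0,0,0.14,0,0,0,10]],
])

```text
time: 22.3
eef_pos: [0.648, -0.1392, 0.1601]
ee_rot: [0.552, 0.834, -0.0, -0.001]
wrist_force: [0.2, 0.2, -2.7]
finger_gap: 0.0212
grip_force: 30.0
```

Emit:
jog_arm([
  [[0,0,0.14,0,0,0,10],[0,0,0.14,0,0,0,10],[0,0,0.14,0,0,0,10],[0,0,0.14,0,0,0,10],[0,0,0.14,0,0,0,10],[0,0,0.05,0,0,0,10],[0,0,0,0,0,0,10],[0,0,0,0,0,0,10]],
])

```text
time: 23.1
eef_pos: [0.6484, -0.1393, 0.1604]
ee_rot: [0.817, 0.576, -0.0, -0.001]
wrist_force: [-0.2, -0.2, -3.2]
finger_gap: 0.0217
grip_force: 30.0
```

```bash
python3 togo.py .647 -.145 .055 70
```

```text
23.1 [ 0.6484 -0.1393  0.1604] [-0.12  0.53  0.34  1.66 -0.2   0.98 -0.05] [-0.2 -0.2 -3.2] 0.021651741753728318 29.99970336444676
tool x ang 70.39512482926628 to go mm [ -5.8   0.7 105.4]
turn [-0.001  0.     0.007]
```

Emit:
jog_arm([
  [[0,0,0,-6,1,15,10],[0,0,0,0,0,30,10],[0,0,0,0,0,30,10],[0,0,0,0,0,20,10],[0,0,0,0,0,10,10],[0,0,0,0,0,3,10],[0,0,0,0,0,0,10],[0,0,0,0,0,0,10]],
])

```text
time: 23.9
eef_pos: [0.6488, -0.146, 0.054]
ee_rot: [0.818, 0.576, 0.001, 0.001]
wrist_force: [0.1, -0.0, -1.4]
finger_gap: 0.0213
grip_force: 30.0
```

Emit:
jog_arm([
  [[0,0,0,0,0,2,10],[0,0,0,0,0,2,10],[0,0,0,0,0,0,10],[0,0,0,0,0,0,10]],
])

```text
time: 24.3
eef_pos: [0.6481, -0.1456, 0.0491]
ee_rot: [0.818, 0.576, 0.0, 0.0]
wrist_force: [-1.3, 0.3, -1.4]
finger_gap: 0.0213
grip_force: 30.0
```

Emit:
jog_arm([
  [[0,0,0,0,0,1,10],[0,0,0,0,0,1,10],[0,0,0,0,0,0,10],[0,0,0,0,0,0,10]],
])

```text
time: 24.7
eef_pos: [0.648, -0.1457, 0.0469]
ee_rot: [0.818, 0.576, -0.0, -0.0]
wrist_force: [0.4, -0.2, -2.6]
finger_gap: 0.0212
grip_force: 30.0
```

Emit:
jog_arm([
  [[0,0,0,0,0,1,10],[0,0,0,0,0,0.5,10],[0,0,0,0,0,0,10],[0,0,0,0,0,0,10]],
])

```text
time: 25.1
eef_pos: [0.648, -0.1457, 0.0454]
ee_rot: [0.818, 0.576, -0.0, -0.0]
wrist_force: [-0.1, 0.3, -2.3]
finger_gap: 0.0214
grip_force: 30.0
```

Emit:
jog_arm([
  [[0,0,0,0,0,1,10],[0,0,0,0,0,0.5,10],[0,0,0,0,0,0,10],[0,0,0,0,0,0,10]],
])

```text
time: 25.5
eef_pos: [0.648, -0.1457, 0.0439]
ee_rot: [0.818, 0.576, -0.0, -0.0]
wrist_force: [0.7, -0.4, -2.3]
finger_gap: 0.0211
grip_force: 30.0
```

Emit:
jog_arm([
  [[0,0,0,0,0,1,10],[0,0,0,0,0,0,10],[0,0,0,0,0,0,10]],
])

```text
time: 25.8
eef_pos: [0.648, -0.1457, 0.0429]
ee_rot: [0.818, 0.576, -0.0, -0.0]
wrist_force: [-0.7, -0.0, -2.5]
finger_gap: 0.0213
grip_force: 30.0
```

Emit:
jog_arm([
  [[0,0,0,0,0,1,10],[0,0,0,0,0,0,10],[0,0,0,0,0,0,10]],
])

```text
time: 26.1
eef_pos: [0.6481, -0.1457, 0.0425]
ee_rot: [0.818, 0.576, 0.0, 0.0]
wrist_force: [-2.7, 1.9, 5.5]
finger_gap: 0.0211
grip_force: 30.0
```

Run:
```python
from h import *
im,P=grab('side'); save('place.png',cv2.resize(im[235:355,235:385],None,fx=4,fy=4,interpolation=cv2.INTER_CUBIC)); print(r.sense()['wrist_force'])
```

```text
[-3.36543839  0.0792694   6.20038744]
```

View pics/place.png

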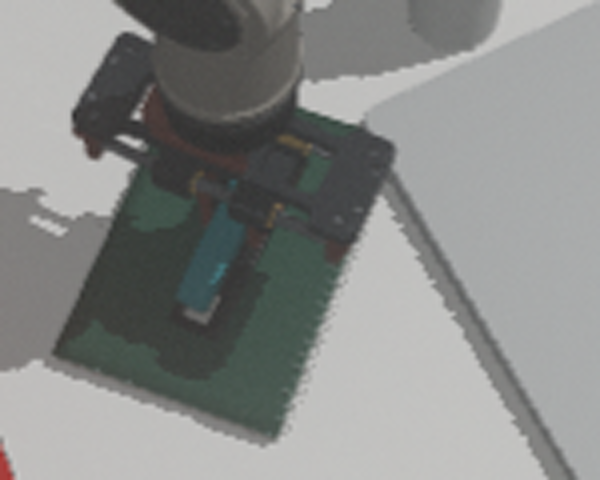

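The stapler is down on the notebook (nose at (200,315)), with contact force felt. Next I release it and retreat.

Emit:
jog_arm([
  [[0,0,0,0,0,0,40],[0,0,0,0,0,0,75],[0,0,0,0,0,0,75],[0,0,0,0,0,0,75],[0,0,0,0,0,0,75],[0,0,0,0,0,0,75],[0,0,0,0,0,-20,75],[0,0,0,0,0,-40,75]],
])

```text
time: 26.95
eef_pos: [0.6456, -0.1449, 0.0995]
ee_rot: [0.818, 0.576, -0.002, -0.002]
wrist_force: [0.6, -0.1, 0.7]
finger_gap: 0.075
grip_force: 0.0
```

Emit:
jog_arm([
  [[0,0,0,0,0,-45,75],[0,0,0,0,0,-45,75],[0,0,0,-20,0,-30,75],[0,0,0,-40,0,0,75],[0,0,0,-20,0,0,75],[0,0,0,0,0,0,75],[0,0,0,0,0,0,75]],
])

```text
time: 27.65
eef_pos: [0.6211, -0.2205, 0.2218]
ee_rot: [0.818, 0.575, 0.0, -0.0]
wrist_force: [-0.7, -0.4, -0.7]
finger_gap: 0.0747
grip_force: 0.0
```

Run:
```python
from h import *
im,P=grab('wrist'); save('end.png',im); Z=P[...,2]; hsv=cv2.cvtColor(im,cv2.COLOR_RGB2HSV)
m=(hsv[...,0]>85)&(hsv[...,0]<102)&(hsv[...,1]>120)&(Z>.04)&(Z<.09)&(np.hypot(P[...,0]-.65,P[...,1]+.145)<.12)
q=P[m]; print(cv2.minAreaRect(q[:,:2].astype(np.float32)*1000),np.percentile(q[:,2],[5,50,95])); s=r.sense();print(s['time'],s['eef_pos'],s['joint_velocities'].round(3))
```

```text
((646.3165283203125, -145.3824462890625), (129.67327880859375, 24.06161117553711), 70.38494873046875) [0.06107825 0.06891179 0.07249028]
27.7 [ 0.62155663 -0.21938216  0.22159252] [-0.015  0.004 -0.013 -0.003  0.001 -0.002  0.003]
```

View pics/end.png

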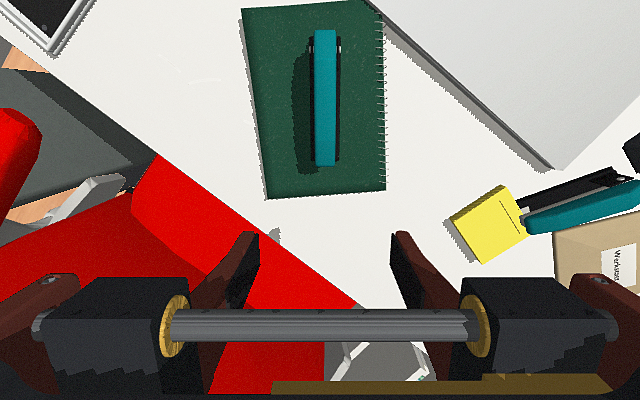

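The stapler stands upright on the notebook at (325,98), the arm is clear of everything, and the scene is at rest.

```bash
python3 -c "
from plant import r
print(r.finish_job())"
```

```text
the job is handed in; nothing more can be done
None
```

The job is handed in at about 28 s: the stapler stood on the mat about 2.5 cm from the tube end, the cap was held at its stop for over 1.5 s at about 11 N and sprang back, and the stapler is upright on the notebook again; I never moved towards the spare can or hole punch.

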